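# Build the milk-straining tower on the jug

### The arm

A 7-joint arm with a two-finger parallel gripper is mounted at the origin on the work surface. World frame = base frame: x ahead of the robot, y to its left, z up, the work surface at z = 0. Lengths are in mm, angles in rad, forces in N, time in s.
With the tool pointing down it reaches from about 425 to 875 mm from the base axis. Payload 8.4 kg.
Tool frame: the origin (TCP) lies at the very end of the fingers, on their centre line; the grasp point (between the pads) lies 19 mm behind it; z points along the fingers, y is the line along which they close (so a half turn about z gives the same grasp; the last joint's range is limited). The gripper opens to 87 mm and grips with 3 to 60 N. Pads are 19 mm wide; open, the fingers measure 117 mm over their backs; the gripper's body (75 mm by 190 mm) begins 51 mm behind the grasp point.
Start: joints at [-0.099, 0.333, 0.04, 1.465, -0.013, 1.343, -0.059], TCP at [649.972, -0.012, 222.546] pointing down, gripper open.
Joint ranges: [-2.58, 2.58], [-0.38, 2.09], [-1.3, 1.39], [0.25, 2.4], [-1.5, 4.64], [0.08, 2.09], [-2.65, 2.65]. Speed limits (rad/s): [2.22, 2.22, 2.79, 2.79, 3.14, 3.14, 3.14].

### API

Orientations are given as a unit quaternion [x, y, z, w].
In Python, from station import arm gives the robot as it stands. Calls block until the motion is done:
- arm.move_pose(position, orientation): joint-space move of the TCP to a pose.
- arm.move_straight(position, feed=150, ori=None, max_force=None): straight line of the TCP; ori=None keeps the orientation; feed is the mean speed in mm/s. With max_force (N) it stops when the force on the tool has changed by that much, and returns True; else False.
- arm.move_j(angles): joint-space move.
- arm.set_gripper(opening, squeeze=None): finger opening in mm; squeeze is the grip in N (None keeps the last); returns when the fingers have stopped.
- arm.pause(seconds).
- arm.inverse_kinematics(position, orientation): joint angles nearest the present ones, or None.
- arm.grab_frame(name): name is "scene" or "side" or "wrist"; returns a dict with "frame" (384x512x3 uint8, red, green, blue), "range_z" (384x512 float32, mm along the optical axis (not along the pixel's ray), 0 where there is no reading), "vfov" (degrees; the focal length in pixels is half the picture's height over the tangent of half this angle, whatever the lens; pixels are square), "cx", "cy" (the principal point, pixels), "T" (4x4, takes a point from camera to world coordinates); the wrist camera has in their place "mount" (4x4, takes a point from camera to tool coordinates, whose origin is the TCP and whose axes are the flange's). Camera axes: x right, y up, looking along -z (the intrinsics and any distortion apply to the point x, -y, -z); pixel columns grow to the right and rows downward; lengths in mm; the calibration is good to about 2 mm. A picture is of the moment at which its call begins: read the wrist's pose just before it.
A pose or a line that the arm cannot do raises arm.PlanningError and nothing moves.
- arm.hand_in(): hands the job in; it is judged then, once.
Readings, each from a call of its own:
- arm.get_time_s(): time.
- arm.get_qpos(): joint angles.
- arm.get_joint_vel(): joint speeds.
- arm.get_joint_efforts(): joint torques, N m.
- arm.get_position(): TCP position.
- arm.get_ee_rot(): TCP orientation.
- arm.get_force(): force on the tool from outside, world axes, zero at the start.
- arm.get_moment(): the same for the moment, N m.
- arm.get_grip_width(): finger opening in mm.
- arm.get_grip_force(): force on a finger pad.
Only numpy, scipy, OpenCV 4.12 (cv2) and the standard library are available. Lean on these libraries where they do the work, as an engineer would, in place of code of your own. Each camera call takes 0.05 s, during which the arm holds its last target. There are 200 camera calls.

### The job

Set up the aluminium jug for straining milk: working upwards one piece at a time, seat the wooden collar in the jug's mouth, then the white funnel in the collar, then the steel strainer in the funnel, and last put the small knobbed cover on the strainer, each piece upright and fully home. Keep the jug standing where it is, leave the pot, mug, tin, padlock and matchbox alone, and let go of everything at the end.

Things in the scene. Friction and masses are not known exactly. Their poses are not given: they have to be found in the camera images.
- jug_mouth (a point): Centre of the open mouth of the aluminium jug, at rim height, 110 mm above the shelf. Straight-sided, loose (about 0.7 kg), outside 92 mm, inside 84 mm across, with a loop handle on its own +y side that stands out 40 mm (up to 97 mm high) and points roughly away from the robot. It stands far left or far right. z up.
- collar_mid (a point): Turned wooden collar, upright, a round body with a 46 mm hole right through; this point is on its axis, half-way up its 50 mm height. From its underside: plug 76 mm across and 14 mm high (goes into the jug's mouth), flange 104 mm across and 8 mm thick (rests on the jug's rim), neck 60 mm across and 28 mm high (grip the neck; the flange's top is 3 mm below this point, so fingertips must stay above that). Fully home, this point is 11 mm above the jug's rim. 0.2 kg.
- funnel_mid (a point): White plastic funnel standing upright on its wide spout; this point is on its axis, half-way up its 76 mm height. From its underside: spout 40 mm across and 32 mm long (goes into the collar's hole), a ledge 54 mm across (rests on top of the collar's neck), a cone widening over 18 mm, then an upright band 62 mm across outside, 56 mm inside, 26 mm high up to the open rim (grip it across this band). Fully home, this point is 31 mm above the collar's point. 60 g.
- strainer_mid (a point): Steel strainer, an open stepped cup standing upright; this point is on its axis, half-way up its 56 mm height. From its underside: perforated basket 48 mm across and 26 mm high (goes into the funnel), then a wider band 62 mm across outside, 54 mm inside, 30 mm high up to the rim (grip it across this band; its lower edge, 2 mm below this point, rests on the funnel's rim). Fully home, this point is 40 mm above the funnel's point. 0.13 kg.
- cover_mid (a point): Small round aluminium cover with a dark wooden knob, upright; this point is on its axis, half-way up its 40 mm height. From its underside: plug 46 mm across and 8 mm high (goes into the strainer's mouth), disc 66 mm across and 4 mm thick (rests on the strainer's rim), upright round knob 24 mm across and 28 mm high (grip the knob; the disc's top is 8 mm below this point). Fully home, this point is 40 mm above the strainer's point. 0.1 kg.
- pot: Reddish-brown ceramic pot with a flared open mouth, 104 mm at its widest, 106 mm tall; origin at the centre of its underside. Not used: leave it. It stands on the side opposite to the jug.
- mug: White ceramic mug, 68 mm across and 68 mm tall with a side handle; origin at the centre of its underside. Not used: leave it. It stands among the task's pieces.
- matchbox: Small cardboard matchbox lying flat, 52 x 34 mm and 15 mm high; origin at the centre of its underside. Not used: leave it.
- tin: Small closed red tin, 42 mm across, 36 mm tall; origin at the centre of its underside. Not used: leave it.
- padlock: Small brass padlock lying flat, body 36 x 32 mm and 14 mm high, its steel shackle standing out 25 mm on its +x side; origin under the centre of the brass body. Not used: leave it.
Not all that is in view belongs to the job. Leave any red look-alike of the part that bears funnel_mid alone. What is shaped like the part that bears strainer_mid but turquoise is not meant.

How it is judged:
By the outcome, as a careful person would: the job done as asked, in the order asked, and still so for the second after the job is handed in, with the robot touching nothing.
It also fails if it takes over 136 s, if anything falls off the work surface, if the arm or the gripper's body presses on something with over 40 N, if the wrist force passes 120 N, or if a joint passes its speed limit or range.

## Working session

There is one attempt and no reset: what is moved stays moved. The work goes in short steps, each a Python script; the robot and the scene stay as the last script left them, time stands still between calls to the robot, and variables do not carry over. Pictures are saved under pics/ and viewed, at most 14 in all, crops included, and the job is handed in when it is done.

```bash
ls; mkdir -p pics; cat > h.py <<'E'
import numpy as np, cv2
from station import arm
def snap(n,name):
    if n=='wrist':
        p=np.array(arm.get_position()); q=arm.get_ee_rot()
    f=arm.grab_frame(n)
    if n=='wrist':
        from scipy.spatial.transform import Rotation as R
        M=np.eye(4); M[:3,:3]=R.from_quat(q).as_matrix(); M[:3,3]=p
        f['T']=M@np.array(f['mount'])
    cv2.imwrite(f'pics/{name}.png',f['frame'][...,::-1]); np.save(f'pics/{name}.npy',f,allow_pickle=True)
    return f
def load(name): return np.load(f'pics/{name}.npy',allow_pickle=True).item()
def cloud(f):
    z=f['range_z']; h,w=z.shape; F=h/2/np.tan(np.radians(f['vfov'])/2)
    v,u=np.mgrid[:h,:w]; P=np.stack([(u-f['cx'])/F*z,-(v-f['cy'])/F*z,-z],-1)
    T=np.array(f['T']); W=P@T[:3,:3].T+T[:3,3]; W[z<=0]=np.nan; return W
E
python3 - <<'E'
from h import *
for n in('scene','side'):
    f=snap(n,n); print({k:(v if not hasattr(v,'shape') or v.size<20 else v.shape) for k,v in f.items()})
a=cv2.imread('pics/scene.png');b=cv2.imread('pics/side.png')
cv2.imwrite('pics/s1.png',cv2.resize(a,(800,600)));cv2.imwrite('pics/s2.png',cv2.resize(b,(800,600)))
E
```

```text
pics
{'frame': (384, 512, 3), 'range_z': (384, 512), 'vfov': 46.02638235817639, 'cx': 261.52764106144065, 'cy': 190.92698959060255, 'T': array([[-7.31980131e-01, -3.52490070e-01,  5.83057320e-01,
         1.14092705e+03],
       [ 6.81155759e-01, -3.97729882e-01,  6.14685101e-01,
         6.33757224e+02],
       [ 1.52289250e-02,  8.47090132e-01,  5.31231012e-01,
         6.69302544e+02],
       [ 0.00000000e+00,  0.00000000e+00,  0.00000000e+00,
         1.00000000e+00]])}
{'frame': (384, 512, 3), 'range_z': (384, 512), 'vfov': 55.82734757770762, 'cx': 256.9754090138038, 'cy': 193.66097510382662, 'T': array([[ 9.71903893e-01,  1.14167511e-01, -2.05836347e-01,
         2.87966175e+02],
       [-2.35131435e-01,  5.10937259e-01, -8.26835126e-01,
        -8.54672493e+02],
       [ 1.07717506e-02,  8.52002874e-01,  5.23426282e-01,
         5.88142258e+02],
       [ 0.00000000e+00,  0.00000000e+00,  0.00000000e+00,
         1.00000000e+00]])}
```

View pics/s1.png

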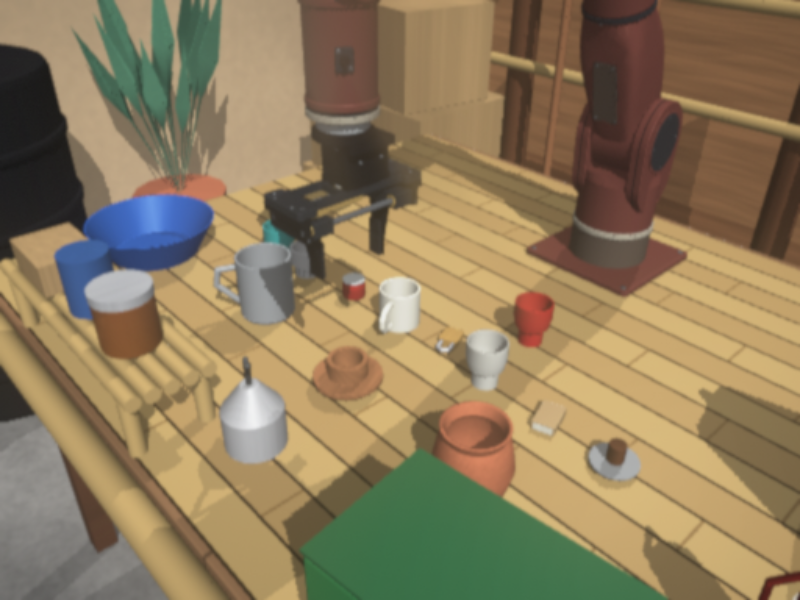

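View pics/s2.png

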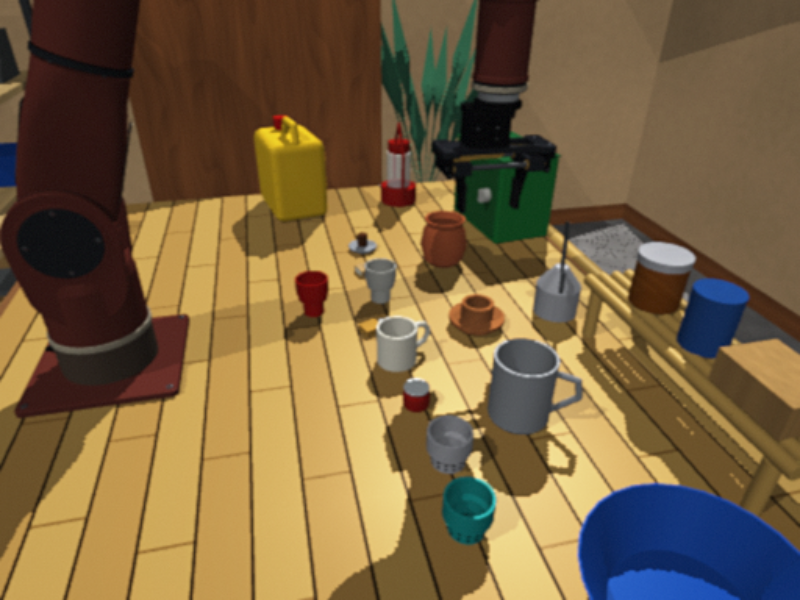

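Seen in the side view (800 px picture): the jug is at (524,385) on the robot's right, the collar at (477,313), and the cover at (362,243).

- **Funnel:** either white (380,280) or red (312,293). White fits the description.
- **Strainer:** either grey steel (450,445) or turquoise (469,510). Grey steel fits.
- **Mug:** white, at (398,343), told apart by its side handle.

I'll confirm these in one crop while measuring.

```bash
cat >> h.py <<'E'
from scipy.optimize import least_squares
def circ(W,seed,zlo,zhi,r,rad=75):
    """known-radius circle on outer-surface points in a height band"""
    P=W.reshape(-1,3); P=P[np.isfinite(P).all(1)]
    P=P[(P[:,2]>zlo)&(P[:,2]<zhi)&(np.hypot(*(P[:,:2]-seed[:2]).T)<rad)]
    if len(P)<15: return None
    s=least_squares(lambda c:np.hypot(P[:,0]-c[0],P[:,1]-c[1])-r,P[:,:2].mean(0),loss='soft_l1',f_scale=1.)
    return s.x.round(1),len(P),round(float(np.median(abs(s.fun))),2)
E
python3 - <<'E'
from h import *
fs,fc=load('side'),load('scene'); Ws,Wc=cloud(fs),cloud(fc)
k=.64
# name: seed px in side(800), zband, radius
O={'jug':((524,415),20,100,46),'collar_neck':((477,305),25,48,30),'collar_fl':((477,325),15,21,52),'funnel':((380,270),54,74,31),
'strainer':((450,435),30,54,31),'cover_knob':((362,240),15,38,12),'cover_disc':((362,247),8,12,33),'mug':((395,350),10,64,34),'tin':((416,400),5,33,21),'pot':((443,245),60,80,52),'red':((312,285),54,74,31),'turq':((469,530),30,54,31)}
for n,(s,a,b,r) in O.items():
    u,v=int(s[0]*k),int(s[1]*k); p=Ws[v-2:v+3,u-2:u+3].reshape(-1,3); p=np.nanmedian(p,0)
    print(n,p.round(0)); rad=r+25
    for W in (Ws,Wc,np.concatenate([Ws.reshape(-1,3),Wc.reshape(-1,3)])): print('   ',circ(W,p,a,b,r,rad))
    P=np.concatenate([Ws.reshape(-1,3),Wc.reshape(-1,3)]);m=np.hypot(*(P[:,:2]-p[:2]).T)<r; print('   top z',np.nanpercentile(P[m,2],99).round(1))
a=cv2.imread('pics/side.png')[140:360,180:400]; cv2.imwrite('pics/s3.png',cv2.resize(a,(600,600),interpolation=cv2.INTER_CUBIC))
E
```

```text
jug [ 601. -317.   41.]
    (array([ 614.2, -273.1]), 1294, 0.66)
    (array([ 618.6, -269.6]), 367, 1.79)
    (array([ 614.7, -272.8]), 1661, 1.0)
   top z 110.3
collar_neck [646.  -6.  28.]
    (array([635.4, -27.4]), 283, 2.77)
    (array([639.1, -23.7]), 356, 2.55)
    (array([637.7, -25.4]), 639, 2.02)
   top z 410.7
collar_fl [626. -62.  19.]
    (array([638.6, -18.8]), 300, 7.03)
    (array([646.4,   1.2]), 56, 5.13)
    (array([638.6, -18.4]), 356, 7.38)
   top z 535.1
funnel [486. 133.  53.]
    (array([480.6, 104.7]), 176, 1.85)
    (array([483.4, 107.6]), 359, 1.64)
    (array([482.9, 106.7]), 535, 1.84)
   top z 76.9
strainer [ 493. -317.   25.]
    (array([ 483. , -338.2]), 523, 2.05)
    (array([ 483.8, -332.8]), 132, 1.8)
    (array([ 483.6, -337.5]), 655, 2.03)
   top z 56.6
cover_knob [483. 325.  27.]
    (array([484.9, 335.2]), 48, 1.18)
    (array([486.3, 335.1]), 111, 0.65)
    (array([486.1, 335.1]), 159, 0.81)
   top z 42.0
cover_disc [481. 319.  10.]
    (array([485.8, 344.7]), 75, 6.55)
    (array([480.8, 331.5]), 195, 7.11)
    (array([483.3, 335.9]), 270, 7.03)
   top z 41.6
mug [ 456. -132.   41.]
    (array([466.4, -99.1]), 491, 0.85)
    (array([469.8, -94.8]), 227, 1.37)
    (array([467.5, -98.5]), 718, 1.44)
   top z 69.0
tin [ 466. -235.   23.]
    (array([ 470.1, -214.9]), 198, 1.07)
    (array([ 470.8, -216.6]), 135, 1.47)
    (array([ 470.4, -215.5]), 333, 1.36)
   top z 38.2
pot [636. 190.  63.]
    (array([652.3, 241.4]), 172, 1.78)
    (array([657.6, 245.7]), 276, 1.94)
    (array([656.6, 244.3]), 448, 2.72)
   top z 106.9
red [346. 108.  49.]
    (array([344.8,  82.8]), 241, 1.73)
    (array([347.6,  85.1]), 313, 1.75)
    (array([346.9,  83.9]), 554, 1.86)
   top z 76.6
turq [ 464. -474.   35.]
    (array([ 472.5, -444.6]), 505, 1.06)
    (array([ 473.9, -440. ]), 59, 1.25)
    (array([ 472.6, -444.4]), 564, 1.07)
   top z 55.4
```

View pics/s3.png

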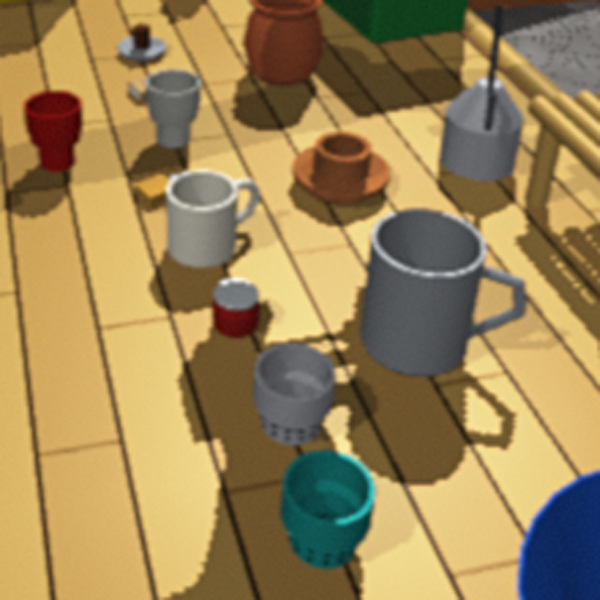

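The crop confirms it. The white funnel is at crop px (172,105), and the red one at (53,130) is its look-alike. The steel strainer is at (293,390) and the turquoise one at (327,510). The mug at (203,215) has a handle. The sizes and top heights agree with the task, so next I'll refine from above with the wrist camera.

```bash
cat >> h.py <<'E'
from scipy.spatial.transform import Rotation as R
Q=R.from_matrix(np.array([[1,0,0],[0,-1,0],[0,0,-1]])).as_quat()
def rim(W,seed,zlo,zhi,rad):
    """free circle fit to the highest ring seen from above"""
    P=W.reshape(-1,3); P=P[np.isfinite(P).all(1)]
    P=P[(P[:,2]>zlo)&(P[:,2]<zhi)&(np.hypot(*(P[:,:2]-seed[:2]).T)<rad)]
    if len(P)<15: return None
    s=least_squares(lambda c:np.hypot(P[:,0]-c[0],P[:,1]-c[1])-c[2],[*seed[:2],rad*.8],loss='soft_l1',f_scale=1.)
    (x,y),r=cv2.minEnclosingCircle(P[:,:2].astype(np.float32))
    return s.x.round(1),'enc',round(x,1),round(y,1),round(r,1),len(P)
E
python3 - <<'E'
from h import *
print(R.from_quat(arm.get_ee_rot()).as_matrix().round(2).tolist())
arm.move_pose([638,-24,260],Q); f=snap('wrist','w1'); W=cloud(f)
print('mount',np.array(f['mount']).round(2).tolist(),f['vfov'])
print('collar',rim(W,(638,-25),46,54,40)); print(rim(W,(638,-25),18,26,62))
arm.move_pose([615,-273,320],Q); f=snap('wrist','w2'); W=cloud(f)
print('jug',rim(W,(615,-273),106,114,54))
print(arm.get_time_s())
a=np.hstack([cv2.imread('pics/w1.png'),cv2.imread('pics/w2.png')]);cv2.imwrite('pics/w12.png',cv2.resize(a,(800,300)))
E
```

```text
[[0.0, 1.0, -0.0], [1.0, -0.0, -0.0], [-0.0, -0.0, -1.0]]
mount [[0.0, 0.96, 0.29, 78.57], [1.0, -0.0, 0.0, -0.09], [0.0, 0.29, -0.96, -161.01], [0.0, 0.0, 0.0, 1.0]] 64.6211815692072
collar (array([637.7, -24.5,  26.5]), 'enc', 637.2, -24.4, 30.1, 754)
(array([636.1, -24.4,  43.1]), 'enc', 637.2, -24.4, 52.1, 2840)
jug (array([ 615.2, -271.6,   43.6]), 'enc', 614.9, -271.6, 45.9, 741)
2.5417
```

View pics/w12.png

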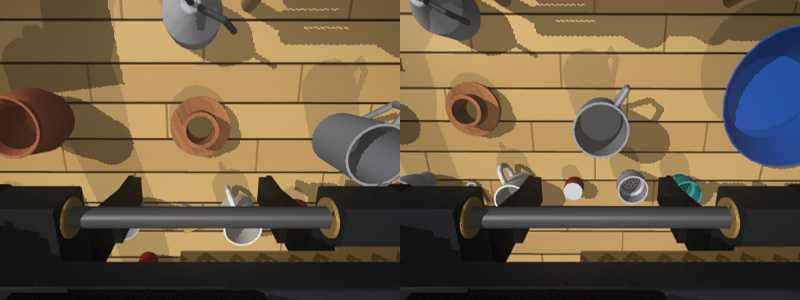

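The wrist view shows the collar (left picture, at (200,127)) and the jug (right picture, at (600,127), handle pointing away). The fitted radii of 30.1, 52.1 and 45.9 match the given sizes, so I'll pick and place the collar.

```bash
cat >> h.py <<'E'
def pick(x,y,z,up,squeeze,opening=87):
    arm.set_gripper(opening); arm.move_pose([x,y,z+70],Q); arm.move_straight([x,y,z],feed=80)
    arm.set_gripper(0,squeeze); print('width',arm.get_grip_width(),'force',arm.get_grip_force())
    arm.move_straight([x,y,up],feed=120); print('lifted width',arm.get_grip_width())
def lower(x,y,z0,z,fmax=8):
    """approach above z0, lower slowly to expected z minus 4 mm; stop on contact"""
    arm.move_straight([x,y,z0],feed=150); arm.pause(.2); arm.move_straight([x,y,z+12],feed=60)
    hit=arm.move_straight([x,y,z-4],feed=15,max_force=fmax); p=arm.get_position()
    print('hit',hit,'dz from expected',round(p[2]-z,2),np.round(arm.get_force(),1)); return hit
def release(x,y,up,opening=87):
    p=arm.get_position(); arm.set_gripper(opening); arm.move_straight([p[0],p[1],up],feed=120)
E
python3 - <<'E'
from h import *
pick(637.2,-24.4,26,230,25)
arm.move_straight([615.,-271.6,230],feed=200)
f=snap('wrist','w3')
lower(615,-271.6,170,122)
print(arm.get_grip_width(),arm.get_time_s())
E
```

```text
width 59.5628362068686 force 25.000043183463276
lifted width 60.1844933201075
hit True dz from expected 0.16 [-1.6  0.3  5.8]
60.08192993585917 11.2083
```

It made contact 0.16 mm from the expected height. I'll release, check, and measure the funnel.

```bash
python3 - <<'E'
from h import *
release(615,-271.6,320)
W=cloud(snap('wrist','w4'))
print('neck',rim(W,(615,-272),142,150,40)); print('flange',rim(W,(615,-272),112,123,62))
arm.move_pose([483,105,290],Q)
W=cloud(snap('wrist','w5')); print('funnel',rim(W,(483,105),72,80,42))
arm.move_pose([484,-336,270],Q)
W=cloud(snap('wrist','w6')); print('strainer',rim(W,(484,-336),52,60,42))
print(arm.get_time_s())
a=np.hstack([cv2.imread(f'pics/w{i}.png') for i in (4,5,6)]);cv2.imwrite('pics/w456.png',cv2.resize(a,(800,200)))
E
```

```text
neck (array([ 615.5, -271.2,   26.5]), 'enc', 615.1, -271.2, 30.1, 907)
flange (array([ 613.8, -271.2,   43.1]), 'enc', 615.1, -271.3, 52.0, 3425)
funnel (array([482.5, 107.6,  29.2]), 'enc', 482.3, 107.8, 30.9, 367)
strainer (array([ 485. , -335.5,   28.7]), 'enc', 484.5, -335.5, 31.0, 472)
17.0417
```

View pics/w456.png

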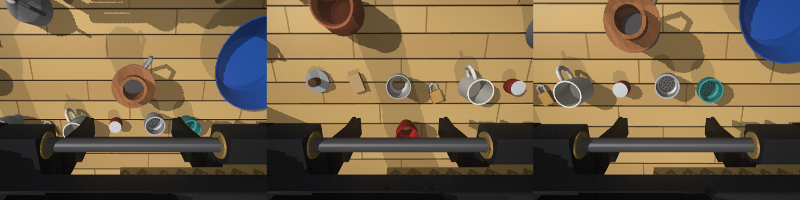

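The collar is seated upright: its neck and flange are concentric and the jug hasn't moved. Next is the funnel.

```bash
python3 - <<'E'
from h import *
arm.move_pose([482.3,107.8,290],Q)
pick(482.3,107.8,51,270,12)
arm.move_straight([615.1,-271.2,270],feed=250)
snap('side','s4')
lower(615.1,-271.2,225,165,6)
print(arm.get_grip_width(),arm.get_time_s())
E
```

```text
width 61.11213328860973 force 12.000042320742068
lifted width 61.01174002116799
hit True dz from expected -0.14 [-1.2  0.6  4.9]
60.95367568534093 27.375
```

```bash
python3 - <<'E'
from h import *
release(0,0,340)
W=cloud(snap('wrist','w7')); print('funnel rim',rim(W,(615,-271),186,194,42)); print('flange',rim(W,(615,-272),112,123,62))
arm.move_pose([484.5,-335.5,270],Q)
W=cloud(snap('wrist','w8')); print('strainer',rim(W,(484,-336),52,60,42))
pick(484.5,-335.5,31,300,20)
print(arm.get_time_s())
E
```

```text
funnel rim (array([ 615.3, -271. ,   29.2]), 'enc', 615.1, -271.1, 31.0, 525)
flange (array([ 611.8, -271.1,   44.6]), 'enc', 615.2, -271.1, 51.8, 2317)
strainer (array([ 484.9, -335.5,   28.7]), 'enc', 484.6, -335.6, 30.9, 472)
width 62.01370205714348 force 19.99997486534994
lifted width 62.18168831105981
35.4583
```

```bash
python3 - <<'E'
from h import *
arm.move_straight([615.1,-271.1,300],feed=200)
lower(615.1,-271.1,250,195,6)
release(0,0,380)
W=cloud(snap('wrist','w9')); print('strainer rim',rim(W,(615,-271),214,226,42)); print('flange',rim(W,(615,-272),112,123,62))
arm.move_pose([486,335,260],Q)
W=cloud(snap('wrist','w10')); print('knob',rim(W,(486,335),37,44,20));print('disc',rim(W,(486,335),8.5,16,42))
print(arm.get_time_s())
a=np.hstack([cv2.imread(f'pics/w{i}.png') for i in (9,10)]);cv2.imwrite('pics/w910.png',cv2.resize(a,(800,300)))
E
```

```text
hit True dz from expected 0.12 [-0.2  1.   5.2]
strainer rim (array([ 615.7, -270.7,   28.6]), 'enc', 615.0, -270.7, 31.1, 674)
flange (array([ 611. , -271. ,   45.1]), 'enc', 615.2, -271.0, 51.9, 1778)
knob (array([486.9, 336.4,   8.1]), 'enc', 486.6, 336.3, 11.7, 247)
disc (array([485.6, 336.4,  25. ]), 'enc', 486.3, 336.5, 32.9, 1463)
43.45
```

View pics/w910.png

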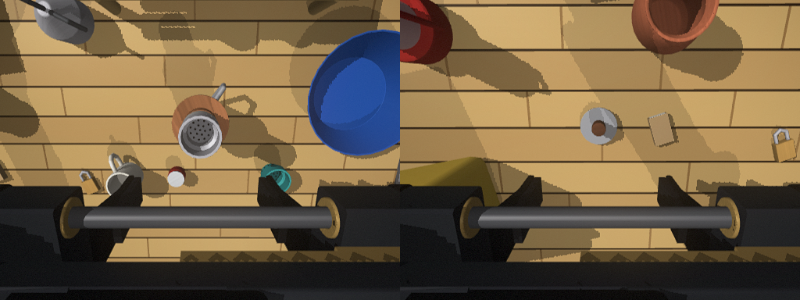

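The strainer is seated and the cover is clear to reach. The yellow can is nearby, so I'll check its clearance to the gripper body and then pick.

```bash
python3 - <<'E'
from h import *
n=0
for k in('w10','side','scene'):
    W=cloud(load(k)).reshape(-1,3); m=(W[:,2]>60)&(W[:,2]<180)&(W[:,0]>435)&(W[:,0]<540)&(W[:,1]>225)&(W[:,1]<455); print(k,m.sum()); n+=m.sum() if k!='scene' else 0
if n==0:
    pick(486.5,336.4,15,330,15,opening=50)
    print(arm.get_time_s())
    arm.move_straight([615.1,-270.8,330],feed=250)
    lower(615.1,-270.8,280,227,6)
    print(arm.get_grip_width(),arm.get_time_s())
    snap('side','s5')
E
```

```text
w10 0
side 0
scene 0
width 23.398869998603033 force 15.00000808853656
lifted width 23.27863606072262
49.4667
hit True dz from expected 0.1 [-0.2  1.7  6.1]
23.49177183014262 54.3917
```

```bash
python3 - <<'E'
from h import *
release(0,0,330,50)
arm.move_pose([520,-150,380],Q); 
W=cloud(snap('side','s6'))
for n,a,b,r in(('jug',20,85,46),('strainer',195,218,31),('funnelband',166,188,31)): print(n,circ(W,(615,-271),a,b,r,r+25))
m=np.hypot(W[...,0]-615,W[...,1]+271)<40; print('top',np.nanmax(W[m][:,2]), 'expect 252')
a=cv2.imread('pics/s6.png')[100:384,200:500]; cv2.imwrite('pics/s6c.png',cv2.resize(a,(600,568)))
E
```

```text
jug (array([ 614.1, -273.1]), 992, 0.59)
strainer (array([ 614.2, -271.8]), 284, 0.54)
funnelband (array([ 614.1, -272. ]), 272, 0.58)
top 250.99345436604602 expect 252
```

View pics/s6c.png

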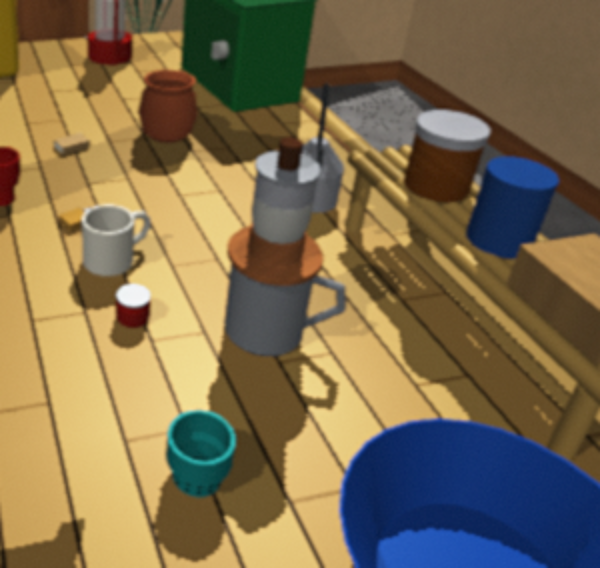

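The whole stack stands upright at crop px (275,250). Every piece is home, the jug hasn't moved, and the gripper is clear.

```bash
python3 -c "
from station import arm
print(arm.hand_in(),arm.get_time_s())"
```

```text
the job is handed in; nothing more can be done
the job is handed in; nothing more can be done
```

The collar, funnel, strainer and cover are stacked on the jug in that order, each upright and seated within 0.2 mm of its expected height; the jug is still where it stood, everything has been let go, and the job is handed in at about 56 s.

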